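# Rack a slide carrier and hold the feeder at its third stop

### The arm

A 6-joint arm with a two-finger parallel gripper is mounted at the origin on the work surface. World frame = base frame: x ahead of the robot, y to its left, z up, the work surface at z = 0. Lengths are in m, angles in rad, forces in N, time in s.
With the tool pointing down it reaches from about 0.275 to 0.825 m from the base axis. Payload 4.9 kg.
Tool frame: the origin (TCP) lies midway between the tips of the shut fingers; the grasp point (between the pads) lies 19 mm behind it (bot.grip_depth is the distance from the TCP to the grasp point, in m); z points along the fingers, y is the line along which they close (so a half turn about z gives the same grasp; the last joint's range is limited). The gripper opens to 85 mm and grips with 20 to 120 N. Pads are 22 mm wide; open, the fingers measure 114 mm over their backs; the gripper's body (76 mm by 85 mm) begins 54 mm behind the grasp point. The pads swing forward as they close: fully open they stand 13 mm farther back than shut.
Start: joints at [-1.465, 0.326, -0.193, 1.052, 0, 1.437], TCP at [0.131, -0.534, 0.231] pointing down, gripper open.
Joint ranges: [-2.65, 2.65], [-0.97, 1.79], [-1.3, 1.35], [-1.93, 2.1], [-1.47, 1.37], [-3.14, 3.14]. Speed limits (rad/s): [2.57, 2.57, 3.14, 3.14, 3.14, 3.14].

### API

Orientations are given as a unit quaternion [w, x, y, z].
In Python, from cell import bot gives the robot as it stands. Calls block until the motion is done:
- bot.move_pose(position, orientation): joint-space move of the TCP to a pose.
- bot.move_linear(position, speed=0.15, rotation=None, until_force=None): straight line of the TCP; rotation=None keeps the orientation; speed is the mean speed in m/s. With until_force (N) it stops when the force on the tool has changed by that much, and returns True; else False.
- bot.goto_joints(angles): joint-space move.
- bot.set_gripper(opening, grasp_force=None): opening from 0.0 (shut) to 1.0 (fully open); grasp_force is the grip in N (None keeps the last); returns when the fingers have stopped.
- bot.wait(seconds).
- bot.solve_ik(position, orientation): joint angles nearest the present ones, or None.
- bot.camera(name): name is "side" or "top" or "wrist"; returns the picture (420x560x3 uint8, red, green, blue); there is no depth.
- bot.calibration(name): a dict with "mtx" (3x3 intrinsics, pixels), "extrinsics" (4x4, takes a point from world to camera coordinates); the wrist camera has in their place "hand_eye" (4x4, takes a point from camera to tool coordinates, whose origin is the TCP and whose axes are the flange's). Camera axes: x right, y down, z forward; pixel columns grow to the right and rows downward; lengths in m; the calibration is good to about 2 mm. A picture is of the moment at which its call begins: read the wrist's pose just before it. calibration takes no time and is no camera call.
A pose or a line that the arm cannot do raises bot.PlanningError and nothing moves.
- bot.close_job(): hands the job in; it is judged then, once.
Trained networks look in the newest picture that a camera, given by its name, has taken for a name from the list of things; names that differ only in an ending like _2 or _b are one class to them, and where a whole thing is asked for, a point or a joint stands for the part that bears it (a point fixed in the world has none). Each returns a list of dicts, best first, with "confidence" (0 to 1); they miss things now and then, are a little off and sometimes report something else, mostly with a low value. They report only what shows in the picture. A call takes as long as a camera call.
- bot.search_frame(camera, thing): "bbox" ([left, top, width, height] in pixels, round what is visible of it).
Readings, each from a call of its own:
- bot.read_clock(): time.
- bot.read_joint_positions(): joint angles.
- bot.read_joint_vel(): joint speeds.
- bot.read_joint_efforts(): joint torques, N m.
- bot.read_position(): TCP position.
- bot.read_tool_rot(): TCP orientation.
- bot.read_ft_force(): force on the tool from outside, world axes, zero at the start.
- bot.read_moment(): the same for the moment, N m.
- bot.read_gripper_width(): opening from 0.0 (shut) to 1.0 (fully open).
- bot.read_finger_force(): force on a finger pad.
Only numpy, scipy, OpenCV 4.12 (cv2) and the standard library are available. Lean on these libraries where they do the work, as an engineer would, in place of code of your own. Each camera call takes 0.05 s, during which the arm holds its last target. There are 200 camera calls.

### The job

Take the taller of the two slide carriers out of the white bench stand and stand it on edge in the third slot of the slide feeder's grey rack (counted from the reading head's end), fully down on the slot floor, and let go of it. Then turn the feeder's black indexing knob clockwise (seen from above) by feel, counting three clicks, so that the rack brings that carrier in front of the reading head; do not run on towards the fourth. The knob springs back if released, so finish while still gripping it at the third stop; leave the other carriers and the things on the bench as they are.

Things in the scene. Friction and masses are not known exactly. Their poses are not given: they have to be found in the camera images.
- tall_carrier: the taller slide carrier: flat aluminium plate 76 mm wide (its x), 8 mm thick (its y), 100 mm high (its z), two glass slides set in its faces, 140 g or so; both faces alike. Origin: centre of its lower edge. It starts standing in one of the stand's two slots (either one); grip it across its thickness from above, near the top
- short_carrier: a like carrier only 70 mm high, in the stand's other slot; leave it. Origin: centre of its lower edge, axes as the tall one
- racked_carrier: a like carrier 70 mm high that already stands in slot 1 of the rack; it rides along with the rack. Origin and axes as the tall one
- stand: white bench stand, fixed, 110 x 130 mm, two slots along its x, 70 mm apart along its y; slot floors 10 mm above the bench, cheeks up to 34 mm, slots 11 mm wide and 82 mm long. Origin: centre of its underside
- feeder: slide feeder, fixed: white bed 130 (x) by 420 (y) mm, 20 thick; origin: centre of its underside. Knob axis at y = +158 mm. Reading head 150 mm high at y = -70 (-95 to -45), x = 78 to 132, lens out to x = 57 at 85 high. The grey rack in the middle is driven by the knob and slides to -y, 28 mm per click
- slot3 (a point): centre of the floor of slot 3 of the rack (30 mm above the bench); moves with the rack; axes as the feeder's. Four slots 28 mm apart along y, slot 1 at the -y (reading head) end, slot 4 nearest the knob; each is 11 mm wide (y), 82 mm long (x) and 27 mm deep, with rounded lips. Slots 2, 3 and 4 start empty
- knob: the knob's grip: black upright bar 50 mm long (its x), 14 mm thick (its y), 36 mm high, white pointer line on the -x half. Origin on the turning axis at the bar's underside, 34 mm above the bench, on a black round skirt of 50 mm across whose top is level with the origin; it turns with the knob
- turn (a joint): knob angle, rad: 0 at home (pointer to feeder -x), growing clockwise from above. Clicks (dial ticks) every 0.4: the third is 1.2; end stop 2.0. A spring (0.11 to 0.13 N m) always pulls back to 0; detents add a 0.08 N m ripple: resistance is lowest 0.1 rad before a click, mean and rising at it, highest 0.1 rad after. It does not stay by itself. 1.2 rad can be turned in one grasp
- dish: clear flat round dish, 90 mm across, 15 mm high, loose bystander, origin under its centre
- pen: blue pen, 152 mm long, 12 mm thick, lying; origin at mid-length underneath, loose bystander
- bottle: amber bottle, 48 mm across, 100 mm high, loose bystander, origin under its centre
- jar: white jar, 56 mm across, 70 mm high, loose bystander, origin under its centre
- slide_box: cardboard slide box 85 x 45 x 35 mm, loose bystander, origin under its centre

How it is judged:
By the outcome, as a careful person would: the job done as asked, in the order asked, and still so for the second after the job is handed in, while the arm keeps its last pose, push and grip.
It also fails if it takes over 61 s, if anything falls off the work surface, if the arm or the gripper's body presses on something with over 40 N, if the wrist force passes 120 N, or if a joint passes its speed limit or range.

## Working session

There is one attempt and no reset: what is moved stays moved. The work goes in short steps, each a Python script; the robot and the scene stay as the last script left them, time stands still between calls to the robot, and variables do not carry over. Pictures are saved under pics/ and viewed, at most 10 in all, crops included, and the job is handed in when it is done.

```bash
ls; mkdir -p pics; python3 - <<'E'
from cell import bot
import cv2, numpy as np
ims=[]
for c in ("top","side"):
    im=bot.camera(c); cv2.imwrite(f"pics/{c}0.png",im[:,:,::-1]); ims.append(im)
    k=bot.calibration(c); print(c,np.round(k["mtx"],1).tolist(),np.round(k["extrinsics"],3).tolist())
    for t in ["tall_carrier","short_carrier","racked_carrier","stand","feeder","slot3","knob"]:
        print(t,[(np.round(d["bbox"]).tolist(),round(d["confidence"],2)) for d in bot.search_frame(c,t)[:2]])
print(bot.calibration("wrist"),bot.read_tool_rot(),bot.read_clock(),bot.grip_depth)
E
```

```text
pics
top [[536.4, 0.0, 272.0], [0.0, 536.4, 208.6], [0.0, 0.0, 1.0]] [[0.103, -0.995, 0.007, -0.123], [-0.967, -0.102, -0.234, 0.54], [0.234, 0.018, -0.972, 1.233], [0.0, 0.0, 0.0, 1.0]]
tall_carrier [([145.0, 198.0, 8.0, 41.0], 0.83)]
short_carrier [([116.0, 207.0, 11.0, 36.0], 0.77), ([310.0, 187.0, 13.0, 41.0], 0.73)]
racked_carrier [([310.0, 191.0, 13.0, 35.0], 0.64), ([361.0, 310.0, 25.0, 27.0], 0.35)]
stand [([118.0, 206.0, 48.0, 44.0], 0.89)]
feeder [([210.0, 144.0, 169.0, 105.0], 0.79)]
slot3 [([269.0, 191.0, 58.0, 46.0], 0.7), ([420.0, 167.0, 5.0, 50.0], 0.21)]
knob [([231.0, 208.0, 9.0, 20.0], 0.55)]
side [[446.0, 0.0, 279.9], [0.0, 446.0, 209.2], [0.0, 0.0, 1.0]] [[-0.858, -0.514, -0.013, 0.406], [-0.262, 0.459, -0.849, 0.239], [0.442, -0.725, -0.528, 0.873], [0.0, 0.0, 0.0, 1.0]]
tall_carrier [([197.0, 266.0, 38.0, 39.0], 0.81)]
short_carrier [([182.0, 300.0, 37.0, 30.0], 0.76)]
racked_carrier [([267.0, 182.0, 29.0, 18.0], 0.7), ([248.0, 230.0, 22.0, 23.0], 0.62)]
stand [([166.0, 296.0, 81.0, 58.0], 0.89), ([254.0, 195.0, 52.0, 36.0], 0.49)]
feeder [([225.0, 151.0, 101.0, 123.0], 0.85)]
slot3 [([256.0, 198.0, 51.0, 32.0], 0.89)]
knob [([246.0, 228.0, 22.0, 18.0], 0.78)]
{'mtx': array([[315.80738272,   0.        , 280.72997926],
       [  0.        , 315.80738272, 210.53580101],
       [  0.        ,   0.        ,   1.        ]]), 'hand_eye': array([[-5.90278662e-04, -9.53909238e-01, -3.00094680e-01,
         7.81526867e-02],
       [ 9.99998308e-01, -1.08587677e-03,  1.48469882e-03,
         8.71036395e-04],
       [-1.74213376e-03, -3.00093296e-01,  9.53908265e-01,
        -1.41938720e-01],
       [ 0.00000000e+00,  0.00000000e+00,  0.00000000e+00,
         1.00000000e+00]])} [ 3.83677823e-05  9.92822637e-01  1.19596030e-01 -1.00926100e-06] 0.8 0.0187
```

```bash
python3 - <<'E'
import cv2, numpy as np
a=cv2.imread("pics/top0.png")[120:360,80:440]; cv2.imwrite("pics/top0c.png",cv2.resize(a,None,fx=2.2,fy=2.2,interpolation=cv2.INTER_CUBIC))
E
```

```text
(no output)
```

View pics/top0c.png

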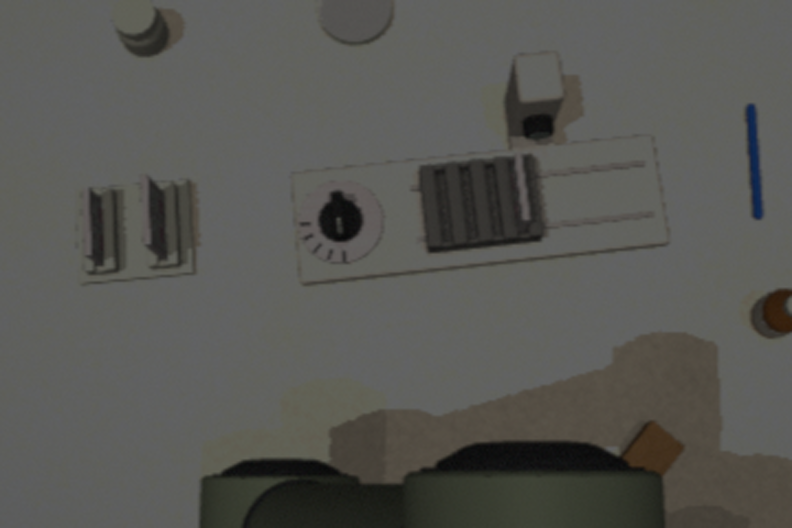

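View pics/side0.png

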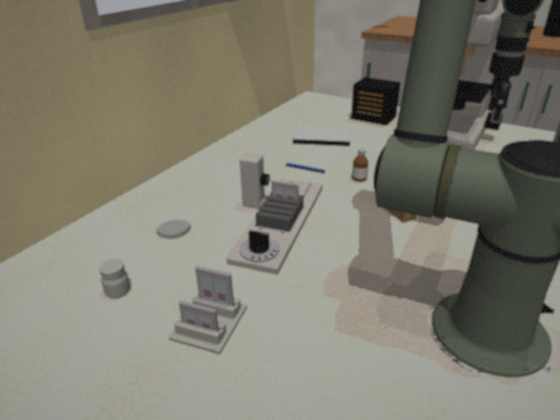

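The top view shows the bed corners at crop (291,172), (653,136), (668,242) and (302,283). The knob is at the left, and slot 1 with the racked carrier is at the right. The tall carrier is in the stand slot nearer the feeder, at crop (150,220), and the side view agrees.

```bash
cat > h.py <<'E'
from cell import bot
import cv2, numpy as np
from scipy.spatial.transform import Rotation as R
from scipy.optimize import least_squares
def rot(q): q=np.asarray(q); return R.from_quat([q[1],q[2],q[3],q[0]]).as_matrix()
def down(yaw):
    """tool z down, tool y axis (closing line) at world angle yaw+90deg -> tool x at yaw"""
    m=np.column_stack([[np.cos(yaw),np.sin(yaw),0],[np.sin(yaw),-np.cos(yaw),0],[0,0,-1]])
    q=R.from_matrix(m).as_quat(); return np.array([q[3],*q[:3]])
def cam(name,p=None,q=None):
    k=bot.calibration(name)
    if name!="wrist": return k["mtx"],np.linalg.inv(k["extrinsics"])
    T=np.eye(4); T[:3,:3]=rot(q); T[:3,3]=p
    return k["mtx"],T@k["hand_eye"]
def onplane(C,uv,z):
    K,T=C; d=T[:3,:3]@np.linalg.solve(K,[uv[0],uv[1],1]); o=T[:3,3]
    return o+d*(z-o[2])/d[2]
def proj(C,P):
    K,T=C; P=np.atleast_2d(P); c=(P-T[:3,3])@T[:3,:3]; u=c@K.T; return u[:,:2]/u[:,2:]
def fit(C,pts,uvs,g,):
    """pose (x,y,yaw) of a flat-lying body from local points and pixels"""
    pts=np.array(pts,float); uvs=np.array(uvs,float)
    f=lambda s:(proj(C,place(s,pts))-uvs).ravel()
    r=least_squares(f,g); return r.x,np.sqrt(np.mean(r.fun**2))
def place(s,pts):
    c,n=np.cos(s[2]),np.sin(s[2]); pts=np.atleast_2d(pts)
    return np.column_stack([s[0]+c*pts[:,0]-n*pts[:,1],s[1]+n*pts[:,0]+c*pts[:,1],pts[:,2]])
E
python3 - <<'E'
from h import *
C=cam("top"); px=lambda l:[(u/2.2+80-.25,v/2.2+120-.25) for u,v in l]
h=[(.065,.21,.02),(.065,-.21,.02),(-.065,-.21,.02),(-.065,.21,.02)]
s,e=fit(C,h,px([(291,172),(653,136),(668,242),(302,283)]),[.5,0,0]); print("feeder",s,e)
print("knob",place(s,[(0,.158,.034)]), "pixel check",proj(C,place(s,[(0,.158,.034)])))
# stand: bottom corners nearer the camera
st,e=fit(C,[(.055,-.065,.01),(-.055,-.065,.01),(-.055,.065,.01)],px([(195,178),(195,273),(82,284)]),[.5,.35,0]); print("stand",st,e)
t=place(st,[(0,-.035,.11),(.038,-.035,.11),(-.038,-.035,.11)]); print("tall",t,(proj(C,t)-[80,120])*2.2)
E
```

```text
feeder [ 0.55302611 -0.13071236  0.21245858] 0.7513948564574987
knob [[0.51970963 0.02373508 0.034     ]] pixel check [[234.30671259 219.48837408]]
stand [0.48822899 0.25266391 0.18621836] 0.5999769503302584
tall [[0.49470903 0.21826902 0.11      ]
 [0.53205206 0.22530449 0.11      ]
 [0.457366   0.21123354 0.11      ]] [[149.12789324 207.64317026]
 [148.08944259 172.91595191]
 [150.181204   242.8673314 ]]
```

```bash
python3 - <<'E'
from h import *
bot.move_pose([.495,.218,.27],down(.19))
p,q=bot.read_position(),bot.read_tool_rot()
im=bot.camera("wrist"); np.savez("w1.npz",p=p,q=q); cv2.imwrite("pics/w1.png",im[:,:,::-1])
print(p,bot.read_joint_positions(),bot.read_clock())
for t in ["tall_carrier","short_carrier","stand"]: print(t,[(np.round(d["bbox"]).tolist(),round(d["confidence"],2)) for d in bot.search_frame("wrist",t)[:2]])
C=cam("wrist",p,q); s=[.4882,.2527,.186]
print(proj(C,place(s,[(x,-.035+y,.11) for x in(.038,-.038) for y in (-.004,.004)])))
E
```

```text
[0.49514117 0.21768571 0.26996846] [ 2.77689806e-01  2.86627726e-01 -1.47743364e-01  1.13645082e+00
 -7.23760007e-05 -3.05314525e+00] 4.575
tall_carrier [([270.0, 143.0, 9.0, 86.0], 0.68)]
short_carrier [([204.0, 148.0, 18.0, 73.0], 0.76)]
stand []
[[282.96453625 155.9341742 ]
 [274.54734212 155.91316701]
 [282.60477451 230.67971893]
 [274.7818642  230.66481949]]
```

View pics/w1.png

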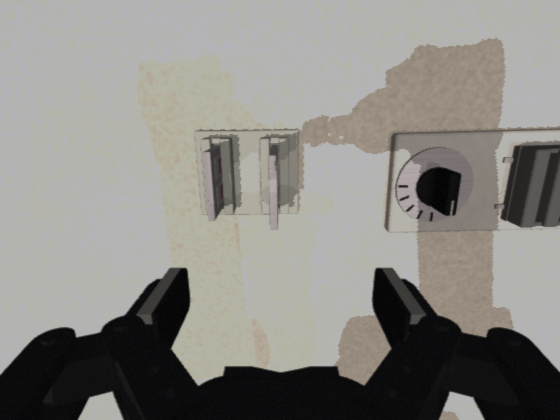

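The wrist view shows the tall carrier's top edge as a thin strip near column 274, rows 145–229, about 5 px left of the prediction. The feeder and knob are at right. I'll zoom in once.

```bash
python3 - <<'E'
import cv2
a=cv2.imread("pics/w1.png")[120:240,190:310]; cv2.imwrite("pics/w1c.png",cv2.resize(a,None,fx=5,fy=5,interpolation=cv2.INTER_CUBIC))
E
```

```text
(no output)
```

View pics/w1c.png

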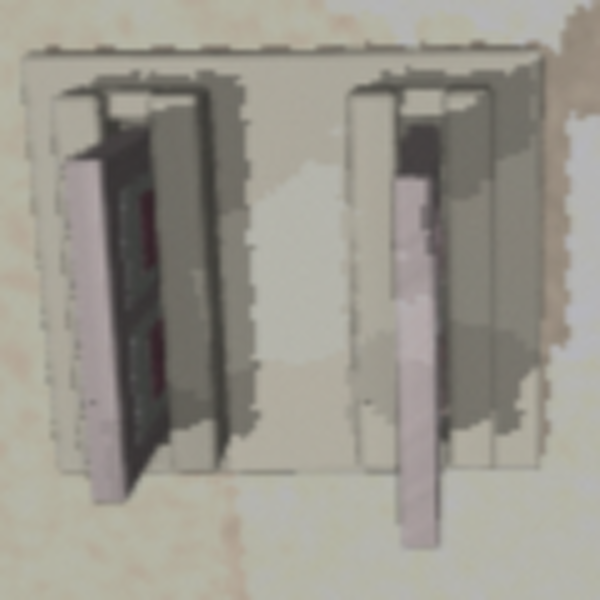

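The zoomed crop gives the tall carrier's top edge corners at crop (395,177), (432,177), (402,547) and (439,547). I'll fit its pose from these and grasp with the wrist turned half round, which keeps joint 6 mid-range for all three stations.

```bash
python3 - <<'E'
from h import *
d=np.load("w1.npz"); C=cam("wrist",d["p"],d["q"])
uv=[(u/5+190-.4,v/5+120-.4) for u,v in [(432,177),(395,177),(439,547),(402,547)]]
t,e=fit(C,[(x,y,.11) for x in(.038,-.038) for y in (-.004,.004)],uv,[.49,.22,.19]); print(t,e)
yaw=t[2]+np.pi
bot.set_gripper(.6)
q=down(yaw)
bot.move_pose([t[0],t[1],.17],q); print(bot.read_joint_positions(),bot.read_clock())
bot.move_linear([t[0],t[1],.11-.016-.0187],speed=.1)
f0=bot.read_ft_force()
bot.set_gripper(0,40)
print(bot.read_gripper_width()*85,bot.read_finger_force(),bot.read_ft_force()-f0,bot.read_position(),bot.read_clock())
np.save("t.npy",t)
E
```

```text
[0.49487806 0.22405598 0.19955691] 0.4331387901004618
[ 2.89258929e-01  3.62699442e-01 -3.04844622e-01  9.03040998e-01
  6.98216390e-07  8.94390727e-02] 7.8083
7.322962875607311 41.267293095588684 [0.47715585 0.62633161 3.03668724] [0.49519559 0.22439135 0.07575151] 9.3667
```

```bash
python3 - <<'E'
from h import *
t=np.load("t.npy"); s=np.array([.553,-.1307,.2125]); yaw=s[2]+np.pi
p=bot.read_position(); bot.move_linear([p[0],p[1],.24],speed=.2)
L=place(s,[(-.03,.085,.25)])[0]
bot.move_pose(L,down(yaw))
p,q=bot.read_position(),bot.read_tool_rot()
im=bot.camera("wrist"); np.savez("w2.npz",p=p,q=q)
print(p,bot.read_gripper_width()*85,bot.read_finger_force(),bot.read_clock())
cv2.imwrite("pics/w2.png",cv2.resize(im[:,:,::-1],None,fx=1.4,fy=1.4,interpolation=cv2.INTER_CUBIC))
for t in ["slot3","feeder","knob"]: print(t,[(np.round(np.array(d["bbox"])*1.4).tolist(),round(d["confidence"],2)) for d in bot.search_frame("wrist",t)[:2]])
C=cam("wrist",p,q)
print("rack slot3 ends @57",proj(C,place(s,[(x,.014+y,.057) for x in(.041,-.041) for y in (-.0055,.0055)]))*1.4)
print("knob",proj(C,place(s,[(0,.158,.07)]))*1.4, "corners",proj(C,place(s,[(.065,.21,.02),(-.065,.21,.02),(-.065,-.21,.02)]))*1.4)
E
```

```text
[ 0.50564582 -0.05309011  0.24958038] 8.010649258749378 40.59053599834442 11.4667
slot3 [([201.0, 231.0, 172.0, 123.0], 0.84)]
feeder [([44.0, 209.0, 499.0, 289.0], 0.81)]
knob [([473.0, 256.0, 28.0, 70.0], 0.78)]
rack slot3 ends @57 [[300.37244295 342.2576495 ]
 [313.76363785 342.26322018]
 [293.63930033 243.56550265]
 [308.00576622 243.5694574 ]]
knob [[488.94354851 299.81772587]] corners [[529.77198363 350.196634  ]
 [544.38127715 206.51260931]
 [ 37.87160084 206.39997976]]
```

View pics/w2.png

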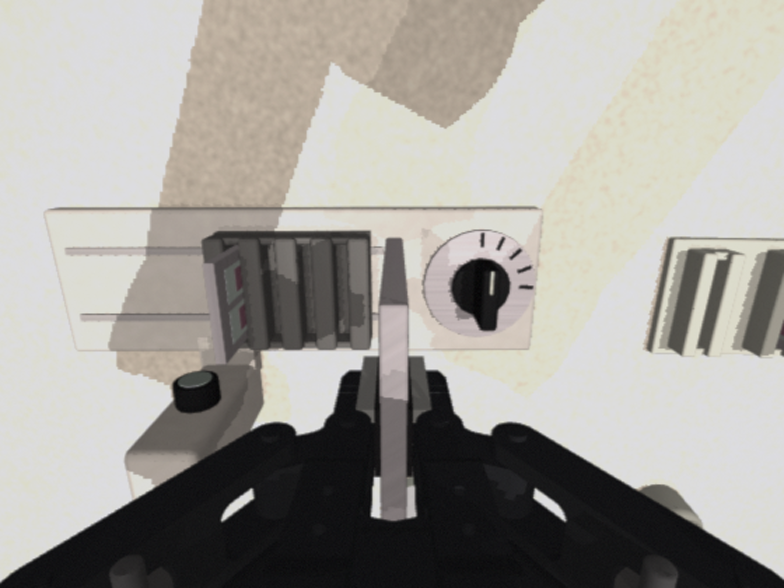

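The wrist view has the bed's right corners at (544,209) and (529,350), the rack at columns 205–372, the knob bar near (485,295), and the held carrier hanging straight. I'll zoom on the rack to get the slot lips.

```bash
python3 - <<'E'
import cv2
from h import *
a=cv2.imread("pics/w2.png"); a=a[205:365,195:395]
a=cv2.convertScaleAbs(a,alpha=1.5,beta=20)
cv2.imwrite("pics/w2c.png",cv2.resize(a,None,fx=3.7,fy=3.7,interpolation=cv2.INTER_CUBIC))
E
```

```text
(no output)
```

View pics/w2c.png

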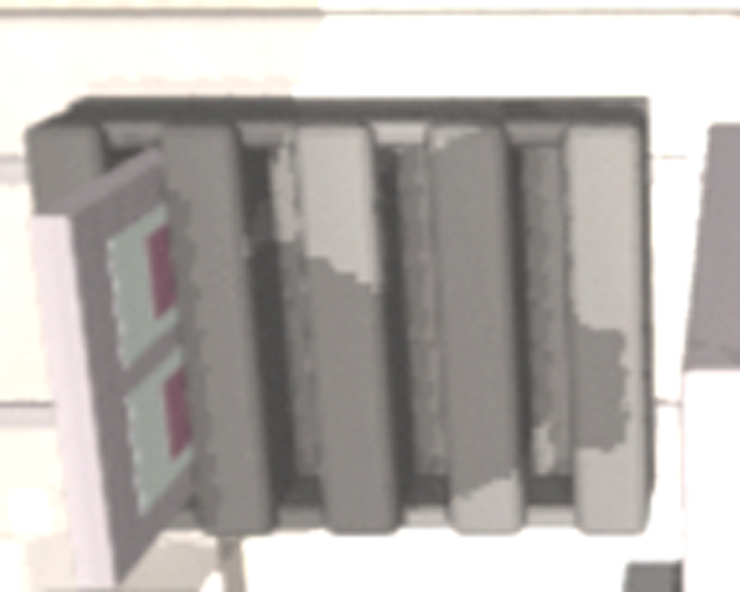

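The zoomed crop shows ribs B to E clearly. Slot 3 lies between ribs C and D, with its centre line from crop (402,122) to (425,532).

```bash
cat > fitrack.py <<'E'
from h import *
d=np.load("w2.npz"); C=cam("wrist",d["p"],d["q"])
U=[(203,123),(336,123),(469,123),(604,123),(236,532),(363,532),(487,532),(613,532)]
uv=np.array([((u/3.7+195)/1.4-.3,(v/3.7+205)/1.4-.3) for u,v in U])
Y=[-.042,-.014,.014,.042]*2; S=[-1]*4+[1]*4
f=lambda p:(proj(C,place(p[:3],[(s*p[3],y,p[4]) for s,y in zip(S,Y)]))-uv).ravel()
r=least_squares(lambda p:np.append(f(p),(p[4]-.057)/.002),[.55,-.117,.21,.045,.057]); print("slot3",r.x,np.sqrt(np.mean(r.fun**2)))
bed=[(u/1.4-.3,v/1.4-.3) for u,v in [(544,210),(530,350),(46,210),(77,350)]]
s,e=fit(C,[(-.065,.21,.02),(.065,.21,.02),(-.065,-.21,.02),(.065,-.21,.02)],bed,[.55,-.13,.21]); print("feeder",s,e)
s3=place(s,[(0,.014,.03)])[0]; print("slot3 from bed",s3)
# held carrier bottom-edge check: near lower corner(s) in the picture
print("knob",place(s,[(0,.158,.034)]))
q=d["q"]; p=d["p"]; m=rot(q)
low=[p+m@[x,y,.0657] for x in(.038,-.038) for y in(-.004,.004)]
print("carrier lower corners predicted",proj(C,low)*1.4)
E
python3 fitrack.py
```

```text
slot3 [ 0.55034882 -0.11506293  0.20718827  0.04601442  0.0564166 ] 0.27143460380000023
feeder [ 0.55425722 -0.12803717  0.21299102] 1.8205240784513432
slot3 from bed [ 0.55129784 -0.11435353  0.03      ]
knob [[0.52085851 0.02639251 0.034     ]]
carrier lower corners predicted [[387.14933531 238.33613845]
 [404.04819352 238.33148452]
 [387.81349314 381.89256614]
 [403.04694954 381.89740529]]
```

Rack and bed fits agree to 1 mm, and the carrier hangs where predicted. Inserting it with a force guard.

```bash
python3 - <<'E'
from h import *
X,Y,W=.5505,-.1149,.209
bot.move_linear([X,Y,.20],speed=.15,rotation=down(W+np.pi))
bot.move_linear([X,Y,.13],speed=.12)
f0=bot.read_ft_force(); m0=bot.read_moment()
hit=bot.move_linear([X,Y,.0925],speed=.03,until_force=6)
p=bot.read_position(); print(hit,p,"bottom",p[2]-.0657,bot.read_ft_force()-f0,bot.read_moment()-m0,bot.read_gripper_width()*85,bot.read_clock())
E
```

```text
True [ 0.55022632 -0.11482159  0.0962332 ] bottom 0.03053320277219733 [-9.21468595e-01  5.39393796e-03  5.89917258e+00] [ 0.01481513  0.08542147 -0.0869342 ] 7.1927456207259555 14.1333
```

It is on the slot floor: bottom at z = 0.0305 with 6 N contact. Releasing it, then moving over the knob and taking one look.

```bash
python3 - <<'E'
from h import *
bot.set_gripper(.35)
p=bot.read_position(); bot.move_linear([p[0],p[1],.23],speed=.2)
K=np.array([.5209,.0264])
bot.move_linear([K[0]-.03,K[1],.20],speed=.2,rotation=down(.211+np.pi))
p,q=bot.read_position(),bot.read_tool_rot()
im=bot.camera("wrist"); np.savez("w3.npz",p=p,q=q)
for t in ["tall_carrier","knob","feeder"]: print(t,[(np.round(np.array(d["bbox"])*1.4).tolist(),round(d["confidence"],2)) for d in bot.search_frame("wrist",t)[:2]])
cv2.imwrite("pics/w3.png",cv2.resize(im[:,:,::-1],None,fx=1.4,fy=1.4,interpolation=cv2.INTER_CUBIC))
C=cam("wrist",p,q); s=[K[0],K[1],.211]
print("knob top corners",proj(C,place(s,[(x,y,.07) for x in(.025,-.025) for y in(-.007,.007)]))*1.4)
s=[.5505,-.1149,.209]; print("carrier top @.13",proj(C,place(s,[(x,y,.13) for x in(.038,-.038) for y in(-.004,.004)]))*1.4,bot.read_clock())
E
```

```text
tall_carrier [([93.0, 254.0, 97.0, 164.0], 0.83)]
knob [([376.0, 270.0, 21.0, 80.0], 0.97)]
feeder [([0.0, 212.0, 455.0, 361.0], 0.89), ([46.0, 237.0, 225.0, 139.0], 0.29)]
knob top corners [[376.48437745 356.30175549]
 [397.23110062 356.30431284]
 [375.52800034 285.16974841]
 [397.37843875 285.16354111]]
carrier top @.13 [[117.65887416 423.51876386]
 [132.06596776 423.55106829]
 [ 89.4397052  292.67357386]
 [105.32943313 292.70012484]] 16.425
```

View pics/w3.png

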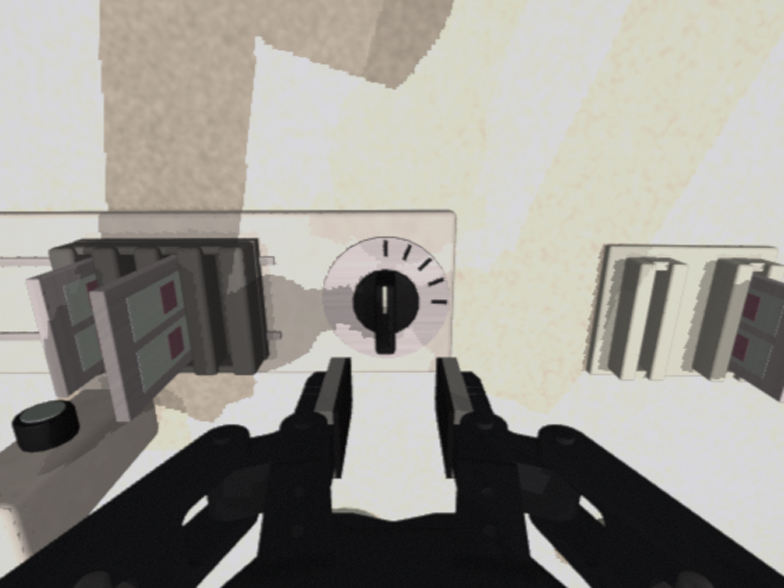

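The tall carrier stands in slot 3, with slots 2 and 4 empty. The knob bar is at columns 376–397 as predicted, but its near end is at row 352, about 2.5 mm nearer -x than predicted. Gripping the knob.

```bash
python3 - <<'E'
from h import *
d=np.load("w3.npz"); C=cam("wrist",d["p"],d["q"])
sk=onplane(C,(385.5/1.4-.3,302/1.4-.3),.034); print("skirt centre",sk)
K=np.array([.5190,.0260])
bot.move_linear([K[0],K[1],.12],speed=.12)
f0=bot.read_ft_force(); m0=bot.read_moment()
hit=bot.move_linear([K[0],K[1],.041],speed=.06,until_force=8)
print(hit,bot.read_position(),bot.read_ft_force()-f0)
if not hit:
    bot.set_gripper(0,60)
    print(bot.read_gripper_width()*85,bot.read_finger_force(),bot.read_ft_force()-f0,bot.read_moment()-m0)
print(bot.read_position(),bot.read_joint_positions(),bot.read_clock()); np.savez("z.npz",f0=f0,m0=m0)
E
```

```text
skirt centre [0.51938191 0.02430759 0.034     ]
False [0.51935811 0.02597986 0.04139258] [-0.61593659 -0.10977866 -0.88554784]
12.899299710217342 58.482293486595154 [-0.40924256  0.16453376  3.85541607] [0.0712147  0.20904839 0.16987029]
[0.51930646 0.02599977 0.04149839] [-9.20239627e-02  4.81982794e-01 -5.10128806e-01  5.77913391e-01
  3.61516586e-05 -3.03211356e-01] 19.0333
```

```bash
cat > turn.py <<'E'
from h import *
import sys
z=np.load("z.npz")
def yaw(): m=rot(bot.read_tool_rot()); return np.arctan2(m[1,0],m[0,0])
try: log=np.load("log.npy").tolist(); j0=float(np.load("j0.npy"))
except FileNotFoundError: log=[]; j0=bot.read_joint_positions()[5]; np.save("j0.npy",j0)
y0=.210+np.pi
q=bot.read_joint_positions(); q=np.array(q) if not log else np.load("qc.npy")
np.save("qc.npy",q)
for a in np.arange(float(sys.argv[1]),float(sys.argv[2])+1e-6,float(sys.argv[3])):
    q[5]=j0+a; bot.goto_joints(q)
    f=bot.read_ft_force()-z["f0"]; m=bot.read_moment()-z["m0"]
    act=(y0-yaw()+np.pi)%(2*np.pi)-np.pi
    log.append([a,act,m[2],np.hypot(f[0],f[1]),bot.read_gripper_width()*85]); print(np.round(log[-1],3))
    np.save("log.npy",log)
    if np.hypot(f[0],f[1])>20: print("STOP"); break
np.save("qc.npy",q)
print(bot.read_clock(),bot.read_position())
E
python3 turn.py 0.05 0.9 0.05
```

```text
[ 0.05   0.047  0.257  1.06  13.032]
[ 0.1    0.097  0.21   0.281 12.898]
[ 0.15   0.147  0.2    0.852 13.09 ]
[ 0.2    0.197  0.143  0.145 13.396]
[ 0.25   0.247  0.123  0.382 12.803]
[ 0.3    0.297  0.15   0.167 13.182]
[ 0.35   0.347  0.081  0.916 12.663]
[ 0.4    0.397  0.15   1.026 13.125]
[ 0.45   0.447  0.181  0.971 12.76 ]
[ 0.5    0.497  0.201  0.552 12.753]
[ 0.55   0.547  0.163  2.312 13.088]
[ 0.6    0.597  0.212  1.292 13.337]
[ 0.65   0.647  0.109  1.699 13.339]
[ 0.7    0.697  0.077  2.022 12.798]
[ 0.75   0.747  0.08   2.426 13.137]
[ 0.8    0.797  0.127  2.995 12.897]
[ 0.85   0.847  0.225  3.921 12.748]
[ 0.9    0.897  0.22   3.358 12.935]
23.5333 [0.5192667  0.02583787 0.04150062]
```

The torque ripple is clear, with minima near 0.3 and 0.72 and rises through 0.4 and 0.8. Going on to the third click and fitting the phase.

```bash
python3 turn.py 0.95 1.2 0.05; python3 - <<'E'
from h import *
l=np.load("log.npy"); a,m=l[:,1],l[:,2]
r=least_squares(lambda p:p[0]+p[1]*a+p[2]*np.sin(2*np.pi*(a-p[3])/.4)-m,[.12,0,.08,0]); print("offset of clicks vs tool angle",r.x,np.std(r.fun))
bot.wait(.3); C=cam("top"); im=bot.camera("top"); bot.camera("side")
for t in ["tall_carrier","slot3"]: print(t,bot.search_frame("side",t)[:2],bot.search_frame("top",t)[:2])
a=im[160:260,200:400]; b=bot.camera("side")[130:280,210:340]
a=cv2.resize(a,(760,380)); b=cv2.resize(b[30:],(760-400,330))
cv2.imwrite("pics/t4.png",a[:,:,::-1])
print(bot.read_clock())
E
```

```text
[ 0.95   0.947  0.159  4.54  13.007]
[ 1.     0.997  0.199  4.691 13.109]
[ 1.05   1.047  0.105  4.35  13.071]
[ 1.1    1.097  0.11   4.772 13.064]
[ 1.15   1.147  0.079  5.007 13.224]
[ 1.2    1.196  0.138  4.459 12.531]
25.0333 [0.51923458 0.02581483 0.04151442]
offset of clicks vs tool angle [ 0.16560221 -0.01852833  0.0586723   0.0055784 ] 0.028031970054692674
tall_carrier [{'bbox': [275.4, 165.7, 25.7, 30.3], 'confidence': 0.66}] [{'bbox': [323.3, 185.9, 6.6, 38.2], 'confidence': 0.6}, {'bbox': [131.5, 114.3, 26.4, 33.5], 'confidence': 0.46}]
slot3 [{'bbox': [272.5, 182.0, 40.1, 31.9], 'confidence': 0.97}] [{'bbox': [302.3, 183.9, 56.6, 49.5], 'confidence': 0.83}]
25.6833
```

View pics/t4.png

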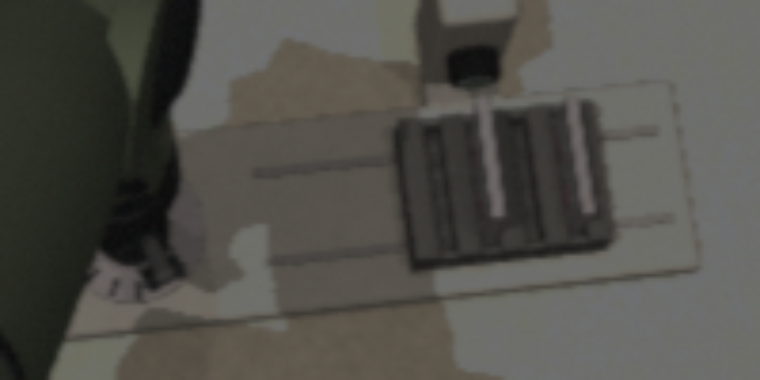

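The tall carrier sits right in front of the lens, and the rack moved about 83 mm (84 expected). The fitted phase says the knob lags by about 0.01 rad, so I'll nudge it, keep the grip and hand in.

```bash
python3 turn.py 1.208 1.208 1; python3 - <<'E'
from cell import bot
bot.wait(.5); print(bot.read_finger_force(),bot.read_clock()); print(bot.close_job())
E
```

```text
[ 1.208  1.204  0.224  4.444 13.002]
25.9333 [0.51921759 0.02583613 0.04150011]
59.7147274017334 26.4333
the job is handed in; nothing more can be done
None
```

Job handed in at 26.4 s: the tall carrier is on the floor of slot 3 and in front of the reading head, with the gripper still holding the knob at the third click (tool turned about 1.20 rad).

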